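# Check in a filter carton: roll it into the reader bay and latch the gate

## Robot

A 6-joint arm with a two-finger parallel gripper is mounted at the origin on a cart in front of the work surface, level with it; the furniture and walls round the work are solid. World frame = base frame: x ahead of the robot, y to its left, z up, the work surface at z = 0. Lengths are in m, angles in rad, forces in N, time in s.
With the tool pointing down it reaches from about 0.275 to 0.725 m from the base axis. Payload 15.9 kg.
Tool frame: the origin (TCP) lies on the centre line of the jaws, within the pads' length; the fingertips stand 22 mm ahead of it and the grasp point (between the pads) lies 3 mm ahead of it; z points along the fingers, y is the line along which they close (so a half turn about z gives the same grasp; the last joint's range is limited). The gripper opens to 85 mm and grips with 20 to 120 N. Pads are 22 mm wide; open, the fingers measure 114 mm over their backs; the gripper's body (76 mm by 85 mm) begins 54 mm behind the grasp point. The pads swing forward as they close: fully open they stand 13 mm farther back than shut.
Start: joints at [-1.28, 0.213, -0.034, 1.323, 0, 1.571], TCP at [0.143, -0.479, 0.253] pointing down, gripper open.
Joint ranges: [-2.98, 2.98], [-0.74, 1.72], [-1.14, 1.35], [-2.1, 2.04], [-1.57, 1.44], [-3.14, 3.14]. Speed limits (rad/s): [1.89, 1.89, 2.39, 2.57, 3.14, 3.14].

## Interface

Orientations are given as a unit quaternion [w, x, y, z].
In Python, from bench import telemetry, vision, bot gives the robot as it stands. The module is installed in compiled form; this text tells all that it offers.
- The arm moves only by the shell command python3 -m creep 'ROWS' [FORCE]. ROWS is text: rows parted by semicolons, each of 7 numbers parted by spaces: the shift along the world's x, y, z in cm, then the turn, a rotation vector about the world's x, y, z in rad, then the finger opening in cm, from 0 to 8.54. A call has exactly 5 rows; each row is the pose to reach, as a shift and turn from the pose commanded when the call began; what a row does not reach only later rows make up. A row lasts 1/10 s, in which the tool goes at most 50 mm and 8.59 degrees, less where a joint would pass 70% of its speed; a pose out of reach is approached as far as the arm can. A call with a gripper value outside its range is refused whole. The fingers move at their own pace and stop on an object; FORCE is the grip in N (left out, the last holds). Time passes only in rows, so rows that repeat a pose let the fingers close, or fill a call up. It gives the time, the measured TCP pose, the force, the opening and the grip force at its end, in the units of the state.
- telemetry.observe(): the state, without advancing time (a new reading comes with each control period).
- vision.grab_frame(name): name is "side" or "top"; returns a dict with "color" (420x560x3 uint8, red, green, blue), "fx", "fy", "cx", "cy" (pixels), "rvec" (rotation vector, rad) and "tvec" (3), from world to camera coordinates, as OpenCV has them. Camera axes: x right, y down, z forward; pixel columns grow to the right and rows downward; lengths in m; the calibration is good to about 2 mm. A picture is of the moment at which its call begins. There is no depth.
- bot.sign_off(): hands the job in; it is judged then, once.
The state is a dict: "time": time; "joint_pos": joint angles; "qvel": joint speeds; "tau": joint torques, N m; "tcp_pos": TCP position; "tool_rot": TCP orientation; "force": force on the tool from outside, world axes, zero at the start; "wrist_torque": the same for the moment, N m; "grip_width": opening from 0.0 (shut) to 1.0 (fully open); "finger_force": force on a finger pad.
Only numpy, scipy, OpenCV 4.12 (cv2) and the standard library are available. Lean on these libraries where they do the work, as an engineer would, in place of code of your own. Each camera call takes 0.05 s, during which the arm holds its last target. There are 200 camera calls.

## Task

Push the filter carton along the rollers, fully home against the back of the reader bay. Then swing the bay's gate shut, lifting its latch bar over the striker and letting it drop into the catch, so the gate stays latched. Keep the carton upright and leave the bottle, timer and hand meter where they are.

Things in the scene. Friction and masses are not known exactly. Their poses are not given: they have to be found in the camera images.
- station: fixed check-in station, 326 x 152 x 222 mm. Origin: on the worktop, lane centre, at the bay mouth; x into the bay, y to its left, z up. Open roller lane x -200 to 0, bay x 0 to 108 (back buffers). Roller tops z 33, side channels inside at y +-35, top z 44. White reader head over the bay: z 156 to 222, front face at x -8, so a tool working at the mouth must lean back from it.
- carton: white and green carton of filter discs, 64 x 96 x 58 mm, 0.07 to 0.23 kg, standing on the rollers in the lane. Origin: centre of its underside; long side (its y) along the lane, z up. Rolls with under 3 N. When home its origin is at point bay_home and its near face is 12 mm inside the bay mouth.
- bay_home (a point): where the carton's origin is when it stands against the back buffers: station frame (60, 0, 33) mm
- gate (a joint): low steel gate on the left post, rad: 0 shut (across the bay mouth, stop), grows as its free end swings out towards the near end of the lane and on to the left, stop at 2.3; starts 1.7 to 2.1. Panel 6 mm thick, from 10 to 98 mm off the hinge axis, z 50 to 74. Stays where left; turns with about 0.02 Nm.
- gate_hinge (a point): on the gate's vertical hinge axis, at the bar's height: station frame (-10, 56, 64) mm
- latch (a joint): dark steel latch bar on the gate's outer face, rad: 0 down (level, on its rest pin), grows as its free end rises, stop at 0.6; falls by its own weight (about 1 N at the knob). Pivot axis is square to the gate, 18 mm from the hinge along the gate, 11 mm outside panel mid-plane, z 64. Bar 8 mm thick, 12 high (z 58 to 70), reaching 112 mm from pivot to 130 mm from the hinge.
- latch_knob (a point): centre of the bright metal upright round knob on the latch bar: 19 mm across, 28 mm high, on an 8 mm stem, fit to pinch from any side; 48 mm from the bar's pivot along the bar and 36 mm above its mid-line (z 100 with the bar down; bar top is z 70, knob bottom z 86).
- catch (a point): middle of the catch on the right post, where the bar lies when latched: station frame (-21.5, -60, 64) mm. Catch is a slot open at the top, 23 mm wide along x, 16 long along y, floor z 52. Its outer side is the striker nose, x -43 to -33, square, top z 72: it stops a lowered bar at gate 0.22 rad. The bar passes over it when latch is above 0.17 rad and is past it when gate is below 0.06.
- bottle: clear round bottle with blue cap, 72 mm across, 138 high, standing left of the bay; bystander. Origin: centre of underside
- timer: white bench timer, 64 x 64 x 19 mm, lying right of the lane; bystander. Origin: centre of underside
- meter: yellow and black hand meter, 170 x 66 x 31 mm, lying left of the lane; bystander. Origin: centre of underside
There are look-alikes about, which are no part of the job. Leave any turquoise look-alike of the carton alone.

How it is judged:
By the outcome, as a careful person would: the job done as asked, in the order asked, and still so for the second after the job is handed in, with the robot touching nothing.
It also fails if it takes over 58 s, if anything falls off the work surface, if the arm or the gripper's body presses on something with over 40 N, if the wrist force passes 120 N, or if a joint passes its speed limit or range.

## Working session

There is one attempt and no reset: what is moved stays moved. The work goes in short steps, Python scripts to look and compute and a shell command to move; the robot and the scene stay as the last step left them, time stands still between calls to the robot, and variables do not carry over. Pictures are saved under pics/ and viewed, at most 10 in all, crops included, and the job is handed in when it is done.

```bash
mkdir -p pics
cat > h.py <<'E'
import numpy as np, cv2
from bench import telemetry, vision, bot
def grab(n,save=None):
    f=vision.grab_frame(n)
    if save: cv2.imwrite('pics/'+save,cv2.cvtColor(f['color'],cv2.COLOR_RGB2BGR))
    return f
def ray(f,u,v):
    R=cv2.Rodrigues(np.array(f['rvec'],float))[0];t=np.array(f['tvec'],float).ravel()
    d=R.T@np.array([(u-f['cx'])/f['fx'],(v-f['cy'])/f['fy'],1]);return -R.T@t,d
def onz(f,u,v,z):
    c,d=ray(f,u,v);return c+d*(z-c[2])/d[2]
def proj(f,p):
    R=cv2.Rodrigues(np.array(f['rvec'],float))[0];q=R@np.array(p)+np.array(f['tvec'],float).ravel()
    return f['cx']+f['fx']*q[0]/q[2],f['cy']+f['fy']*q[1]/q[2]
E
python3 - <<'E'
from h import *
import pickle
np.set_printoptions(precision=3,suppress=True)
a=grab('top','t1.png');b=grab('side','s1.png')
pickle.dump((a,b),open('f1.pkl','wb'))
for f in(a,b):print(ray(f,280,210),f['fx'])
E
```

```text
(array([0.351, 0.205, 1.222]), array([ 0.136, -0.087, -0.987])) 534.9012386774801
(array([ 0.469, -0.717,  0.713]), array([ 0.07 ,  0.789, -0.611])) 421.06963981156014
```

View pics/t1.png

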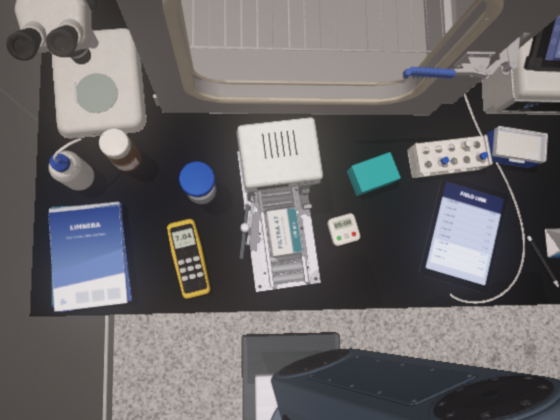

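View pics/s1.png

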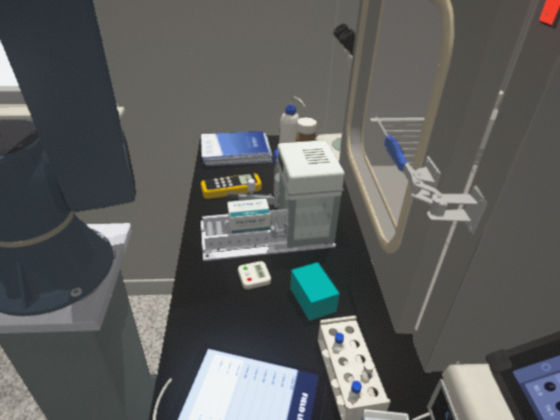

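The top view shows the station at about (280,210), with the head at (280,152), the carton at (285,232), the knob at (245,228) and the gate swung left. The timer is at (343,230), the meter at (188,258) and the bottle at (198,180). I'll enlarge this region.

Run:
```python
from h import *
import pickle
a,b=pickle.load(open('f1.pkl','rb'))
c=cv2.cvtColor(a['color'],cv2.COLOR_RGB2BGR)[110:300,225:355]
c=cv2.resize(c,None,fx=4,fy=3.1,interpolation=cv2.INTER_CUBIC)
d=cv2.cvtColor(b['color'],cv2.COLOR_RGB2BGR)[130:270,190:350]
d=cv2.resize(d,None,fx=5,fy=4.2,interpolation=cv2.INTER_CUBIC)[:590]
c=cv2.resize(cv2.cvtColor(a['color'],cv2.COLOR_RGB2BGR)[175:295,230:330],None,fx=5,fy=5,interpolation=cv2.INTER_CUBIC)
cv2.imwrite('pics/c1.png',c);cv2.imwrite('pics/d1.png',d)
```

```text
(no output)
```

View pics/c1.png

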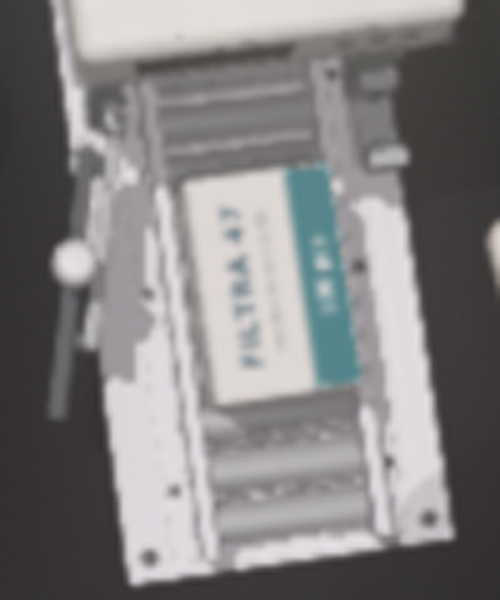

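View pics/d1.png

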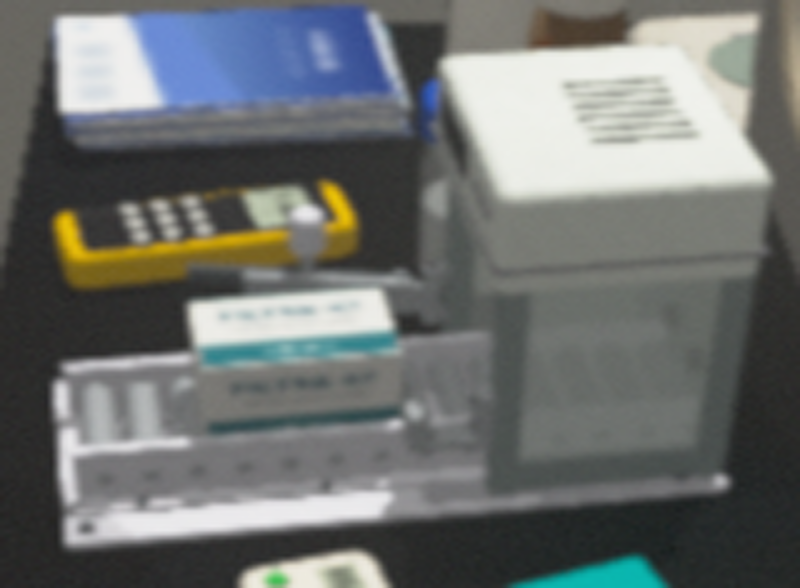

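The crops show the carton's top face with corners at about (183,180), (327,165), (362,383) and (215,405) in the crop, and the base plate's near corners at (130,585) and (455,540). The knob is at (72,260) and the bar end at (58,417). The gate stands about 1.8 rad open.

Run:
```python
from h import *
import pickle
np.set_printoptions(precision=4,suppress=True)
a,b=pickle.load(open('f1.pkl','rb'))
T=lambda x,y,z:onz(a,230+x/5-.4,175+y/5-.4,z)
B=[T(x,y,.005) for x,y in((130,585),(455,540),(72,165))]
print('base',B[0],B[1],np.linalg.norm(B[1]-B[0]))
w=B[0]-B[1];print('yaw base', np.arctan2(-w[0],w[1]))
d=B[2]-B[0];print('yaw edge',np.arctan2(d[1],d[0]))
C=np.array([T(x,y,.091) for x,y in((183,180),(327,165),(362,383),(215,405))]);print(C,C.mean(0))
for i in((0,3),(1,2)):
    e=C[i[0]]-C[i[1]];print('carton yaw',np.arctan2(e[1],e[0]),np.linalg.norm(e))
print('knob',T(72,260,.107),'bar end',T(58,417,.07))
S=lambda x,y,z:onz(b,190+x/5,130+y/4.2,z)
print('side knob',S(306,232,.107),'side plate near-right corner',S(68,545,.0))
print('head near', onz(a,246,190,.222),onz(a,321,180,.222),onz(a,238,125,.222),onz(a,317,119,.222))
s=telemetry.observe();print(s['tcp_pos'],s['tool_rot'],s['force'],s['time'])
```

```text
base [0.3339 0.1564 0.005 ] [0.3514 0.0083 0.005 ] 0.149197693967504
yaw base 0.11730187087213947
yaw edge 0.12728733601157138
[[0.5058 0.1353 0.091 ]
 [0.512  0.0733 0.091 ]
 [0.4182 0.0603 0.091 ]
 [0.4097 0.1231 0.091 ]] [0.4614 0.098  0.091 ]
carton yaw 0.1263131835145859 0.09688068447387099
carton yaw 0.13749622908963657 0.09463624790325505
knob [0.4701 0.1832 0.107 ] bar end [0.4066 0.1891 0.07  ]
side knob [0.4723 0.17   0.107 ] side plate near-right corner [0.3557 0.0139 0.    ]
head near [0.5274 0.1811 0.222 ] [0.5466 0.0371 0.222 ] [0.6543 0.1954 0.222 ] [0.6677 0.0416 0.222 ]
[ 0.1433 -0.4788  0.2529] [-0.0005  0.9894  0.1449 -0.0001] [ 1.2373 -0.7145 -0.3733] 0.1
```

```bash
cat >> h.py <<'E'
from scipy.spatial.transform import Rotation as Ro
O=np.array([.545,.109,0]);YAW=.125
Rs=Ro.from_euler('z',YAW)
def st(p): return Rs.inv().apply(np.array(p)-O)*1000
def toolR(yaw,lean,roll=0):  # station-frame yaw (of forward axis), lean forward, roll about forward axis
    return Rs*Ro.from_euler('z',yaw)*Ro.from_euler('x',roll)*Ro.from_euler('y',-lean)*Ro.from_matrix(np.diag([1.,-1,-1]))
def goto(*pts, base=None):
    s=telemetry.observe();q=s['tool_rot'];p0=np.array(s['tcp_pos']) if base is None else base[0]
    R0=Ro.from_quat([q[1],q[2],q[3],q[0]]) if base is None else base[1]
    print('t',round(s['time'],2),'st',st(p0).round(1),'F',np.round(s['force'],1))
    for x,y,z,yaw,lean,*r in pts:
        d=(O+Rs.apply(np.array([x,y,z])/1000)-p0)*100
        v=(toolR(yaw,lean,*r)*R0.inv()).as_rotvec()
        print(' '.join(f'{k:.2f}' for k in d),' '.join(f'{k:.3f}' for k in v))
E
python3 -c "
from h import *
goto((-175,0,180,0,0),(-175,0,180,0,.78),(-170,0,70,0,.78))"
```

```text
t 0.1 st [-471.8 -533.1  252.9] F [ 1.2 -0.7 -0.4]
22.81 56.59 -7.29 -0.001 -0.000 -0.166
22.81 56.59 -7.29 0.160 -0.764 -0.158
23.30 56.66 -18.29 0.160 -0.764 -0.158
```

```bash
python3 -m creep '2 5 0 0 0 -0.05 2;4 10 0 0 0 -0.1 2;6 15 0 0 0 -0.16 2;8 19 0 0 0 -0.16 2;10 23 0 0 0 -0.16 2'; python3 -m creep '2 5 0 0 0 0 2;4 9 0 0 0 0 2;6 14 0 0 0 0 2;8 18 0 0 0 0 2;10 22 0 0 0 0 2'; python3 -c "
from h import *
goto((-175,0,180,0,0),(-175,0,180,0,.78),(-170,0,70,0,.78))"
```

```text
time: 0.6
tcp_pos: [0.2429, -0.248, 0.2531]
tool_rot: [-0.0, 0.998, 0.065, 0.0]
force: [2.1, -0.9, 0.3]
grip_width: 0.229
finger_force: 0.0
time: 1.1
tcp_pos: [0.3354, -0.0448, 0.2534]
tool_rot: [0.0, 0.998, 0.065, 0.0]
force: [1.5, -0.9, 0.3]
grip_width: 0.236
finger_force: 0.0
t 1.1 st [-227.1 -126.5  253.4] F [ 1.5 -0.9  0.3]
3.60 13.20 -7.34 0.000 0.000 -0.006
3.60 13.20 -7.34 0.100 -0.773 -0.005
4.09 13.26 -18.34 0.100 -0.773 -0.005
```

```bash
python3 -m creep '1.2 4 -2 0.02 -0.15 0 2;2.4 8 -4 0.04 -0.3 0 2;3.6 12 -6 0.06 -0.45 0 2;3.6 13.2 -7.3 0.08 -0.6 0 2;3.6 13.2 -7.3 0.1 -0.73 0 2';python3 -m creep '0 0 0 0 -0.04 0 2;0 0 -3 0 -0.04 0 2;0 0 -6 0 -0.04 0 2;0 0 -6 0 -0.04 0 2;0 0 -6 0 -0.04 0 2'; python3 -c "
from h import *
goto((-165,0,70,0,.78),(-40,0,70,0,.78));grab('top','t2.png')"
```

```text
time: 1.6
tcp_pos: [0.3747, 0.0639, 0.1794]
tool_rot: [-0.032, 0.942, 0.077, 0.326]
force: [0.3, 0.2, -0.2]
grip_width: 0.232
finger_force: 0.0
time: 2.1
tcp_pos: [0.3886, 0.0647, 0.1481]
tool_rot: [-0.028, 0.942, 0.078, 0.326]
force: [0.4, 0.2, -0.2]
grip_width: 0.231
finger_force: 0.0
t 2.1 st [-160.7  -24.5  148.1] F [ 0.4  0.2 -0.2]
-0.73 2.37 -7.81 0.014 -0.113 -0.040
11.67 3.93 -7.81 0.014 -0.113 -0.040
```

View pics/t2.png

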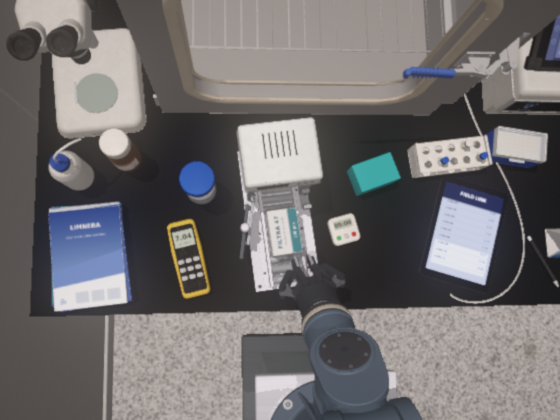

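The gripper is just behind the carton, at about (305,270) and slightly to the right. The lean stopped at the edge of reach, so I'll use less lean here and add more as the push goes in.

```bash
python3 -c "
from h import *
print(np.round(telemetry.observe()['joint_pos'],2))
goto((-163,0,120,0,.4),(-160,0,68,0,.4))"
```

```text
[ 0.16 -0.49 -1.13  0.26  0.    3.14]
t 2.15 st [-160.6  -24.4  148.5] F [-0.2 -0.1 -0.4]
-0.55 2.39 -2.85 -0.042 0.264 -0.040
-0.25 2.43 -8.05 -0.042 0.264 -0.040
```

```bash
python3 -m creep '0 0 1 0 0.15 0 2;0 1 2 0 0.3 0 2;0 2 3 0 0.45 0 2;0 2.4 3 -0.05 0.6 0 2;0 2.4 3 -0.05 0.66 0 2'; for i in 1 2 3 4; do python3 -m creep '0 0 0 0 0 0.15 2;0 0 0 0 0 0.3 2;0 0 0 0 0 0.45 2;0 0 0 0 0 0.6 2;0 0 0 0 0 0.75 2' >/dev/null; done; python3 -c "
from h import *
print(np.round(telemetry.observe()['joint_pos'],2))
goto((-163,0,120,0,.4),(-163,0,120,np.pi,-.4),(-160,0,68,np.pi,-.4))"
```

```text
time: 2.65
tcp_pos: [0.3914, 0.0799, 0.1807]
tool_rot: [-0.032, 0.996, 0.077, 0.0]
force: [0.8, 0.0, -0.6]
grip_width: 0.235
finger_force: 0.0
[ 0.25  0.05 -0.41  1.13 -0.06  0.23]
t 4.65 st [-157.1   -9.9  179.5] F [-0.3 -0.2  0.1]
-0.71 0.91 -5.95 0.600 -0.054 -2.991
-0.71 0.91 -5.95 0.093 -0.402 0.117
-0.41 0.95 -11.15 0.093 -0.402 0.117
```

```bash
sed -i "s/diag(\[1.,-1,-1\]/diag([-1.,1,-1]/" h.py; python3 -m creep '-0.3 0.5 -2 0.03 -0.13 0.05 2;-0.7 0.9 -4 0.06 -0.26 0.1 2;-0.7 0.9 -7 0.09 -0.4 0.12 2;-0.6 0.9 -10 0.09 -0.4 0.12 2;-0.6 0.9 -10.5 0.09 -0.4 0.12 2'; python3 -c "
from h import *
print(np.round(telemetry.observe()['joint_pos'],2))
goto((-160,0,74,0,.4),(-80,0,72,0,.6),(-30,0,70,0,.78),(-11,0,70,0,.78))"
```

```text
time: 5.15
tcp_pos: [0.3821, 0.0879, 0.072]
tool_rot: [0.197, -0.06, 0.978, 0.011]
force: [-0.4, 0.5, 0.7]
grip_width: 0.236
finger_force: 0.0
[ 0.27 -0.17 -1.02  0.33 -0.06  0.14]
t 5.15 st [-164.2   -0.6   72. ] F [-0.4  0.5  0.7]
0.41 0.11 0.20 0.001 -0.002 0.003
8.35 1.11 0.00 0.026 -0.201 0.003
13.31 1.73 -0.20 0.048 -0.379 0.003
15.20 1.97 -0.20 0.048 -0.379 0.003
```

```bash
python3 -m creep '1 0.1 0.1 0 -0.03 0 2;2 0.25 0.1 0 -0.07 0 2;3 0.4 0.1 0.01 -0.11 0 2;4 0.5 0.1 0.02 -0.15 0 2;5 0.65 0.1 0.025 -0.19 0 2'; python3 -m creep '1 0.12 0 0.005 -0.04 0 2;2 0.25 0 0.01 -0.08 0 2;3 0.37 0 0.015 -0.12 0 2;4 0.5 0 0.02 -0.16 0 2;5 0.62 0 0.025 -0.19 0 2'; python3 -c "
from h import *
goto((-30,0,70,0,.78),(-11,0,70,0,.78))"
```

```text
time: 5.65
tcp_pos: [0.4349, 0.0951, 0.0754]
tool_rot: [0.291, -0.058, 0.955, 0.018]
force: [0.5, 0.4, -0.0]
grip_width: 0.238
finger_force: 0.1
time: 6.15
tcp_pos: [0.5047, 0.1077, 0.0907]
tool_rot: [0.367, -0.055, 0.928, 0.022]
force: [-1.4, 0.9, 0.6]
grip_width: 0.235
finger_force: 0.2
t 6.15 st [-40.2   3.7  90.7] F [-1.4  0.9  0.6]
1.06 -0.24 -2.07 0.004 -0.027 0.006
2.94 -0.00 -2.07 0.004 -0.027 0.006
```

```bash
python3 -c "
from h import *
print(np.round(telemetry.observe()['joint_pos'],2))
f=grab('side')
cv2.imwrite('pics/s3.png',cv2.resize(cv2.cvtColor(f['color'],cv2.COLOR_RGB2BGR)[130:270,190:350],None,fx=4,fy=4))"
```

```text
[ 0.27 -0.03 -1.13 -0.28 -0.1   0.11]
```

View pics/s3.png

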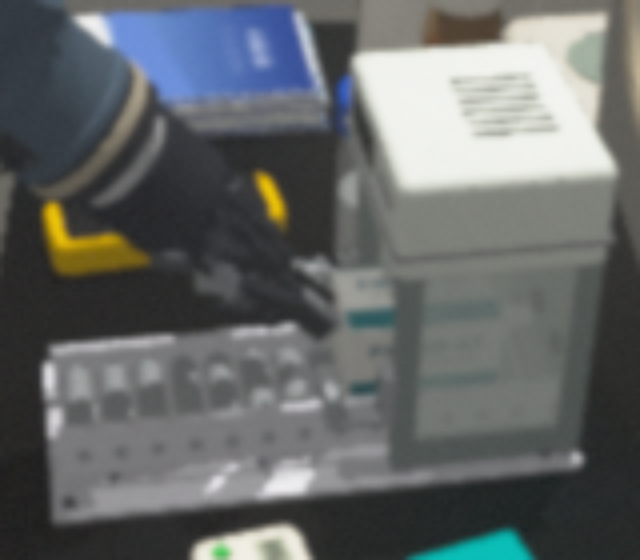

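The carton stands upright with its near face about at the mouth (crop x≈335). The fingertip touches at mid to upper height. I'll push on slowly while lowering.

```bash
python3 -m creep '0.3 0 -0.4 0 0.03 0 2;0.7 0 -0.9 0 0.05 0 2;1.2 0 -1.3 0 0.05 0 2;1.7 0 -1.6 0 0.05 0 2;2.1 0 -1.8 0 0.05 0 2'; python3 -c "
from h import *
print(np.round(telemetry.observe()['joint_pos'],2))
goto((-11,0,70,0,.72))"
```

```text
time: 6.7
tcp_pos: [0.5253, 0.1074, 0.0714]
tool_rot: [0.342, -0.055, 0.938, 0.023]
force: [0.4, -0.5, 0.1]
grip_width: 0.236
finger_force: 0.2
[ 0.24  0.06 -1.07 -0.25 -0.08  0.1 ]
t 6.7 st [-19.7   0.9  71.4] F [ 0.4 -0.5  0.1]
0.88 0.02 -0.14 -0.003 -0.020 0.006
```

```bash
python3 -m creep '0.2 0.02 0 0 0 0 2;0.4 0.04 0 0 0 0 2;0.6 0.06 0 0 0 0 2;0.8 0.08 0 0 0 0 2;0.9 0.1 0 0 0 0 2';python3 -m creep '0.1 0.01 0 0 0 0 2;0.2 0.02 0 0 0 0 2;0.3 0.03 0 0 0 0 2;0.4 0.04 0 0 0 0 2;0.5 0.05 0 0 0 0 2'; python3 -c "
from h import *
goto((-11,0,70,0,.72))"
```

```text
time: 7.2
tcp_pos: [0.5344, 0.1086, 0.0719]
tool_rot: [0.342, -0.055, 0.938, 0.023]
force: [-0.3, -1.2, -0.4]
grip_width: 0.234
finger_force: 0.1
time: 7.7
tcp_pos: [0.5392, 0.1091, 0.0717]
tool_rot: [0.342, -0.055, 0.938, 0.023]
force: [0.1, -0.2, 1.0]
grip_width: 0.233
finger_force: 0.1
t 7.7 st [-5.8  0.8 71.7] F [ 0.1 -0.2  1. ]
-0.51 -0.14 -0.17 -0.003 -0.020 0.006
```

```bash
python3 -m creep '0.1 0.01 0 0 0 0 2;0.2 0.02 0 0 0 0 2;0.3 0.03 0 0 0 0 2;0.4 0.04 0 0 0 0 2;0.5 0.05 0 0 0 0 2'; python3 -c "
from h import *
f=grab('side')
cv2.imwrite('pics/s4.png',cv2.resize(cv2.cvtColor(f['color'],cv2.COLOR_RGB2BGR)[130:270,190:350],None,fx=4,fy=4))"
```

```text
time: 8.2
tcp_pos: [0.542, 0.1093, 0.0707]
tool_rot: [0.341, -0.055, 0.938, 0.023]
force: [-55.9, -7.2, 46.7]
grip_width: 0.234
finger_force: 28.1
```

View pics/s4.png

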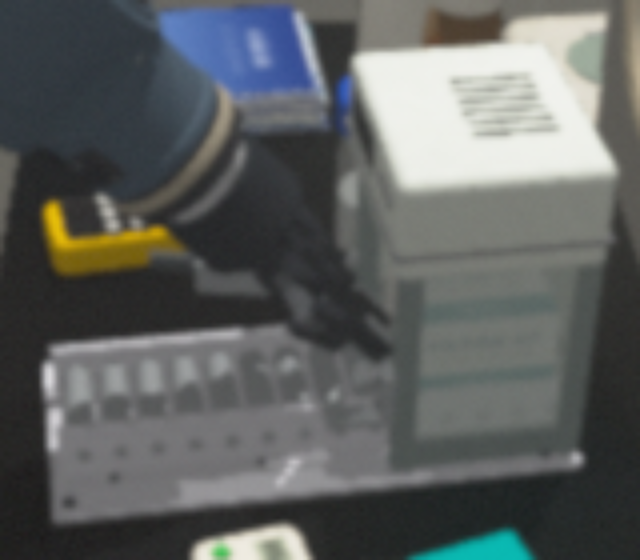

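The carton is fully in the bay behind its window, and the force rose to about 56 N along x at the buffers, so it is home. I'll back off and compute the gate approach.

```bash
python3 -m creep '-1 -0.1 0 0 0 0 2;-3 -0.4 0 0 0 0 2;-6 -0.7 1 0 0.1 0 0;-9 -1.1 4 -0.03 0.25 0 0;-10 -1.3 8 -0.05 0.4 0 0'; python3 -c "
from h import *
import pickle
a,b=pickle.load(open('f1.pkl','rb'))
for f,u,v,z in((a,198,175,.138),(a,173,222,.03),(a,205,222,.03)): print(st(onz(f,u,v,z)).round())
s=telemetry.observe()
print(np.round(s['joint_pos'],2))
goto((-95,130,150,0,0),(-95,130,78,0,0))"
```

```text
time: 8.75
tcp_pos: [0.4666, 0.1003, 0.1093]
tool_rot: [0.238, -0.056, 0.969, 0.018]
force: [1.5, 0.7, 0.1]
grip_width: -0.001
finger_force: 0.0
[ 49. 163. 138.]
[-26. 234.  30.]
[-35. 165.  30.]
[ 0.24 -0.09 -0.89  0.3  -0.05  0.11]
t 8.75 st [-78.9   1.2 109.3] F [1.5 0.7 0.1]
-3.21 12.58 4.07 -0.066 0.477 0.009
-3.21 12.58 -3.13 -0.066 0.477 0.009
```

```bash
python3 -m creep '-2 0 3 -0.02 0.15 0 0;-3.2 2 5 -0.04 0.3 0 0;-3.2 5 5.5 -0.06 0.45 0 0;-3.2 9 5.5 -0.066 0.477 0 0;-3.2 12.6 5 -0.066 0.477 0 0'; python3 -c "
from h import *
goto((-95,130,150,0,0),(-95,130,78,0,0))"
```

```text
time: 9.25
tcp_pos: [0.4381, 0.2283, 0.1612]
tool_rot: [0.002, -0.057, 0.998, -0.001]
force: [1.7, -1.0, -0.0]
grip_width: 0.005
finger_force: 0.0
t 9.25 st [-91.2 131.7 161.2] F [ 1.7 -1.  -0. ]
-0.36 -0.22 -1.12 0.001 0.004 0.011
-0.36 -0.22 -8.32 0.001 0.004 0.011
```

```bash
python3 -m creep '-0.3 -0.2 -2 0 0 0 0;-0.3 -0.2 -4.5 0 0 0 0;-0.3 -0.2 -7 0 0 0 0;-0.3 -0.2 -8.3 0 0 0 0;-0.3 -0.2 -8.3 0 0 0 0'; python3 -c "
from h import *
H=np.array([-6,57]);P=[]
for g in np.arange(1.8,.44,-.15):
    s,c=np.sin(g),np.cos(g);q=H+100*np.array([-s,-c])+28*np.array([-c,s]);P.append((*q,78,0,0));print(round(g,2),q.round())
goto(*P)"
```

```text
time: 9.75
tcp_pos: [0.4327, 0.2242, 0.0747]
tool_rot: [0.001, -0.058, 0.998, -0.001]
force: [-0.2, -0.6, -0.1]
grip_width: -0.002
finger_force: 0.0
1.8 [-97. 107.]
1.65 [-103.   93.]
1.5 [-108.   78.]
1.35 [-110.   62.]
1.2 [-109.   47.]
1.05 [-107.   32.]
0.9 [-102.   17.]
0.75 [-95.   3.]
0.6 [-86. -10.]
0.45 [-75. -21.]
t 9.75 st [-97.  128.3  74.7] F [-0.2 -0.6 -0.1]
0.27 -2.11 0.33 0.003 0.002 0.009
-0.20 -3.60 0.33 0.003 0.002 0.009
-0.43 -5.14 0.33 0.003 0.002 0.009
-0.44 -6.69 0.33 0.003 0.002 0.009
-0.21 -8.23 0.33 0.003 0.002 0.009
0.25 -9.72 0.33 0.003 0.002 0.009
0.92 -11.12 0.33 0.003 0.002 0.009
1.80 -12.41 0.33 0.003 0.002 0.009
2.86 -13.55 0.33 0.003 0.002 0.009
4.07 -14.52 0.33 0.003 0.002 0.009
```

```bash
python3 -m creep '0.2 -1.5 0 0 0 0 0;0.1 -2.8 0 0 0 0 0;-0.2 -4 0 0 0 0 0;-0.4 -5.2 0 0 0 0 0;-0.5 -6.4 0 0 0 0 0'; python3 -m creep '0.1 -1.2 0 0 0 0 0;0.4 -2.4 0 0 0 0 0;0.8 -3.5 0 0 0 0 0;1.4 -4.7 0 0 0 0 0;2.1 -5.6 0 0 0 0 0';python3 -m creep '0.6 -0.8 0 0 0 0 0;1.2 -1.4 0 0 0 0 0;1.8 -2 0 0 0 0 0;2 -2.2 0 0 0 0 0;2 -2.2 0 0 0 0 0'
python3 - <<'E'
from h import *
goto()
f=grab('top')
cv2.imwrite('pics/t5.png',cv2.resize(cv2.cvtColor(f['color'],cv2.COLOR_RGB2BGR)[175:295,230:330],None,fx=5,fy=5,interpolation=cv2.INTER_CUBIC))
E
```

```text
time: 10.25
tcp_pos: [0.4287, 0.1595, 0.0767]
tool_rot: [0.003, -0.058, 0.998, -0.001]
force: [0.7, -0.1, -0.0]
grip_width: -0.001
finger_force: 0.1
time: 10.75
tcp_pos: [0.4505, 0.1036, 0.0764]
tool_rot: [0.002, -0.058, 0.998, -0.001]
force: [0.3, -0.3, 0.0]
grip_width: -0.001
finger_force: 0.0
time: 11.25
tcp_pos: [0.4701, 0.0826, 0.0763]
tool_rot: [0.002, -0.058, 0.998, -0.001]
force: [0.1, -0.7, 0.7]
grip_width: 0.0
finger_force: 0.0
t 11.25 st [-77.6 -16.9  76.3] F [ 0.1 -0.7  0.7]
```

View pics/t5.png

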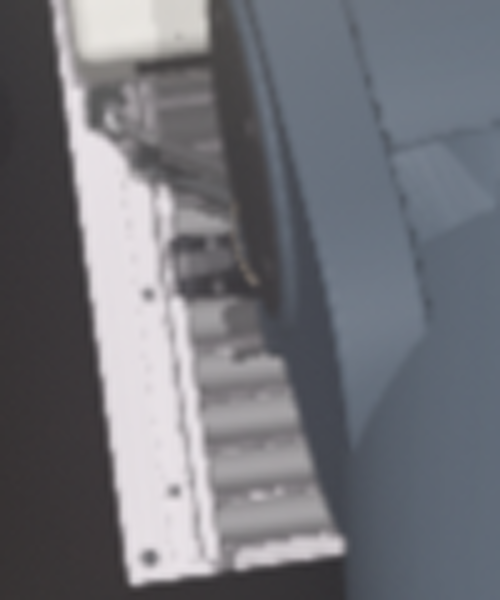

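The gate has swung to about 0.5 rad, with its bar running from (110,120) towards (240,190). The arm hides the knob, so I'll back away and measure it.

```bash
python3 -m creep '-2 -1 0 0 0 0 2;-4 -4 2 0 0 0 4;-5 -8 6 0 0 0 5;-6 -12 9 0 0 0 5;-6 -16 10 0 0 0 5'
python3 - <<'E'
from h import *
import pickle
goto()
a=grab('top');b=grab('side');pickle.dump((a,b),open('f2.pkl','wb'))
c=[cv2.resize(cv2.cvtColor(f['color'],cv2.COLOR_RGB2BGR)[y:y+100,x:x+100],(399,400),interpolation=cv2.INTER_CUBIC) for f,x,y in((a,230,180),(b,210,160))]
cv2.imwrite('pics/k6.png',np.hstack(c))
E
```

```text
time: 11.8
tcp_pos: [0.4095, -0.0778, 0.1789]
tool_rot: [0.004, -0.059, 0.998, -0.001]
force: [1.0, -0.9, -0.1]
grip_width: 0.586
finger_force: 0.0
t 11.8 st [-157.7 -168.4  178.9] F [ 1.  -0.9 -0.1]
```

View pics/k6.png

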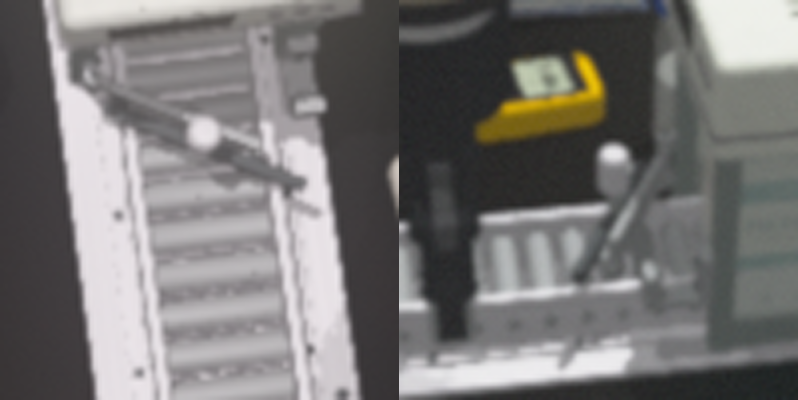

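The knob shows at (205,133) in the top crop, with the bar end at (303,185). In the side crop the knob's top is at (614,153). The bar lies down.

Run:
```python
from h import *
import pickle
a,b=pickle.load(open('f2.pkl','rb'))
k=onz(a,230+205/4-.4,180+133/4-.4,.112);e=onz(a,230+303/4-.4,180+185/4-.4,.07)
k2=onz(b,210+215/4-.4,160+153/4-.4,.112)
print('knob',st(k),st(k2),'end',st(e))
d=(st(e)-st(k))[:2];print(np.linalg.norm(d)); g=np.arctan2(-d[0],-d[1]);print('g',g)
n=np.array([-np.cos(g),np.sin(g)]);u=np.array([-np.sin(g),-np.cos(g)])
print('hinge',st(k)[:2]-66*u-11*n)
```

```text
knob [-47.0447076    2.74334376 112.        ] [-43.71313488   4.39175248 112.        ] end [-77.33073637 -50.80734488  70.        ]
61.52170180706985
g 0.5147095347487678
hinge [-4.97929981 54.77700083]
```

```bash
cat >> h.py <<'E'
Hg=np.array([-5,55.5,0.]);G0=.51;DY=.15;LEAN=.65
def rig(g,l,g0=G0):  # tool pose (st mm, world Rot) rigid to bar
    u=np.array([-np.sin(g),-np.cos(g),0]);n=np.array([-np.cos(g),np.sin(g),0]);z=np.array([0,0,1.])
    piv=Hg+18*u+11*n+64*z; L=Ro.from_rotvec(l*n)
    k=piv+L.apply(48*u+36*z)
    Rt=(Rs*L*Rs.inv())if 0 else Rs*L*Rs.inv()*toolR(-g+DY,LEAN)
    return k-3*Rs.inv().apply(Rt.apply([0,0,1])),Rt,k
def show(*poses):
    s=telemetry.observe();q=s['tool_rot'];p0=np.array(s['tcp_pos']);R0=Ro.from_quat([q[1],q[2],q[3],q[0]])
    print('t',round(s['time'],2),'st',st(p0).round(1),'F',np.round(s['force'],1),'w',round(s['grip_width'],3),'j',np.round(s['joint_pos'],2))
    for p,R in poses:
        d=(O+Rs.apply(p/1000)-p0)*100;v=(R*R0.inv()).as_rotvec()
        print(' '.join(f'{k:.2f}' for k in d),' '.join(f'{k:.3f}' for k in v))
def back(pose,mm):
    p,R=pose[:2];return p-mm*Rs.inv().apply(R.apply([0,0,1])),R
E
python3 -c "
from h import *
p=rig(G0,0);print(p[0],p[2])
show(back(p,90),back(p,60),p[:2])"
```

```text
[-48.51906398   3.90838694 102.3882514 ] [-46.81988788   3.26881221 100.        ]
t 11.9 st [-157.3 -172.1  178.7] F [ 0.4  0.3 -1.1] w 0.586 j [-0.19  0.07 -0.4   1.1  -0.   -0.31]
3.30 20.09 -0.46 -0.036 -0.644 -0.333
5.06 19.66 -2.85 -0.036 -0.644 -0.333
8.59 18.82 -7.63 -0.036 -0.644 -0.333
```

```bash
python3 -m creep '0 4 1 -0.01 -0.13 -0.07 5;0 8 1 -0.02 -0.26 -0.14 5;1 12 1 -0.03 -0.38 -0.2 5;2 16 0.5 -0.03 -0.5 -0.26 5;3 20 0 -0.035 -0.62 -0.32 5'; python3 -m creep '0 0 0 0 0 0 5;0 0 0 0 0 0 5;0 0 0 0 0 0 5;0 0 0 0 0 0 5;0 0 0 0 0 0 5';python3 -c "
from h import *
p=rig(G0,0)
show(back(p,60),back(p,30),p[:2])"
```

```text
time: 12.4
tcp_pos: [0.4358, 0.103, 0.1783]
tool_rot: [0.271, 0.084, 0.958, -0.036]
force: [1.8, -0.5, 0.1]
grip_width: 0.58
finger_force: 0.0
time: 12.9
tcp_pos: [0.4366, 0.1001, 0.1779]
tool_rot: [0.268, 0.085, 0.959, -0.037]
force: [-0.7, 0.1, -0.1]
grip_width: 0.583
finger_force: 0.0
t 12.9 st [-108.7    4.6  177.9] F [-0.7  0.1 -0.1] w 0.583 j [ 0.44 -0.22 -0.81  0.53 -0.33  0.54]
2.45 1.52 -2.77 0.004 -0.105 -0.050
4.21 1.10 -5.16 0.004 -0.105 -0.050
5.98 0.68 -7.55 0.004 -0.105 -0.050
```

```bash
python3 -m creep '1 0.7 -1 0 -0.05 -0.03 5;2.4 1.5 -2.8 0 -0.1 -0.05 5;3.3 1.3 -4 0 -0.1 -0.05 5;4.2 1.1 -5.2 0 -0.1 -0.05 5;4.2 1.1 -5.2 0 -0.1 -0.05 5';python3 -c "
from h import *
p=rig(G0,0)
show(back(p,15),p[:2])"
```

```text
time: 13.4
tcp_pos: [0.4782, 0.1108, 0.1243]
tool_rot: [0.314, 0.11, 0.942, -0.04]
force: [-0.8, -0.3, 1.8]
grip_width: 0.586
finger_force: 0.0
t 13.4 st [-66.   10.2 124.3] F [-0.8 -0.3  1.8] w 0.586 j [ 0.46 -0.08 -0.92  0.21 -0.4   0.59]
0.93 -0.19 -1.00 0.005 -0.007 -0.000
1.81 -0.40 -2.19 0.005 -0.007 -0.000
```

```bash
python3 -m creep '0.6 -0.1 -0.7 0 0 0 5;1.2 -0.3 -1.4 0 0 0 5;1.8 -0.4 -2.2 0 0 0 5;1.8 -0.4 -2.2 0 0 0 3;1.8 -0.4 -2.2 0 0 0 3' 30
python3 - <<'E'
from h import *
show(rig(G0,0)[:2])
a=grab('top');b=grab('side')
c=[cv2.resize(cv2.cvtColor(f['color'],cv2.COLOR_RGB2BGR)[y:y+100,x:x+100],(399,400),interpolation=cv2.INTER_CUBIC) for f,x,y in((a,230,180),(b,210,160))]
cv2.imwrite('pics/k7.png',np.hstack(c))
E
```

```text
time: 13.9
tcp_pos: [0.4962, 0.1079, 0.1039]
tool_rot: [0.315, 0.109, 0.942, -0.039]
force: [0.1, 0.2, 0.4]
grip_width: 0.353
finger_force: 0.0
t 13.9 st [-48.5   5.  103.9] F [0.1 0.2 0.4] w 0.353 j [ 0.43 -0.01 -0.93  0.12 -0.38  0.56]
0.02 -0.10 -0.15 0.004 -0.005 -0.002
```

View pics/k7.png

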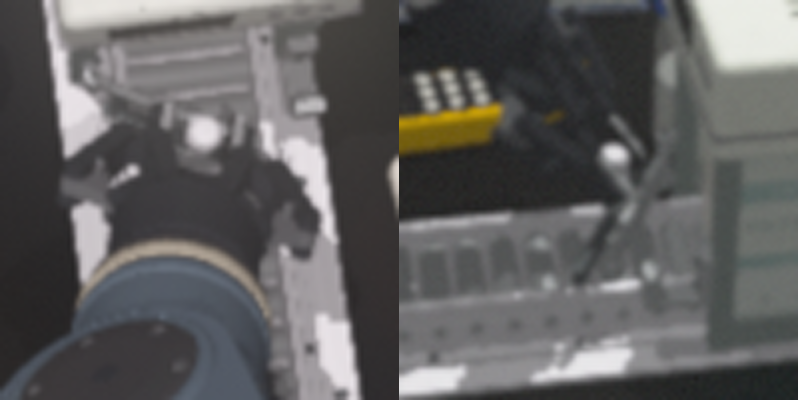

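The knob sits centred between the open pads, at (205,133) in the top crop. I'll close on it and compute the rigid lift-and-swing rows.

```bash
python3 -m creep '0 0 0 0 0 0 2;0 0 0 0 0 0 1.5;0 0 0 0 0 0 1;0 0 0 0 0 0 1;0 0 0 0 0 0 1' 30
cat >> h.py <<'E'
def move(path,g0,l0=0):
    s=telemetry.observe();q=s['tool_rot'];p0=st(s['tcp_pos']);R0=Ro.from_quat([q[1],q[2],q[3],q[0]])
    _,Ra,ka=rig(g0,l0);out=[]
    for g,l in path:
        _,Rb,kb=rig(g,l);D=Rb*Ra.inv();Ds=Rs.inv()*D*Rs
        out.append((kb+Ds.apply(p0-ka),D*R0))
    show(*out)
E
python3 -c "
from h import *
move([(.51,.1),(.51,.2),(.51,.3),(.51,.35),(.45,.35),(.4,.35),(.3,.35),(.2,.35),(.1,.35),(.03,.35),(0,.35),(-.02,.35)],.51)"
```

```text
time: 14.5
tcp_pos: [0.4958, 0.1062, 0.1041]
tool_rot: [0.315, 0.11, 0.942, -0.042]
force: [-8.5, -16.8, 14.6]
grip_width: 0.214
finger_force: 28.9
t 14.5 st [-49.2   3.3 104.1] F [ -8.5 -16.8  14.6] w 0.214 j [ 0.43 -0.01 -0.93  0.12 -0.39  0.56]
0.16 0.39 0.47 -0.093 0.038 0.000
0.34 0.83 0.90 -0.185 0.075 -0.000
0.53 1.30 1.27 -0.278 0.113 -0.000
0.63 1.55 1.44 -0.324 0.131 0.000
0.88 1.37 1.44 -0.328 0.122 0.059
1.11 1.24 1.44 -0.331 0.113 0.109
1.57 1.00 1.44 -0.337 0.097 0.208
2.05 0.80 1.44 -0.342 0.080 0.307
2.55 0.66 1.44 -0.347 0.063 0.406
2.91 0.59 1.44 -0.350 0.051 0.475
3.06 0.57 1.44 -0.351 0.046 0.505
3.17 0.55 1.44 -0.352 0.042 0.525
```

```bash
python3 -m creep '0.15 0.4 0.45 -0.09 0.04 0 1;0.35 0.85 0.9 -0.185 0.075 0 1;0.53 1.3 1.27 -0.28 0.11 0 1;0.63 1.55 1.44 -0.325 0.13 0 1;0.63 1.55 1.44 -0.325 0.13 0 1' 30; python3 -c "
from h import *
move([(.45,.35),(.4,.35),(.3,.35),(.2,.35),(.1,.35),(.03,.35),(0,.35),(-.02,.35)],.51,.35)"
```

```text
time: 15.0
tcp_pos: [0.5026, 0.1227, 0.119]
tool_rot: [0.267, 0.053, 0.941, -0.201]
force: [-10.7, -15.9, 19.0]
grip_width: 0.211
finger_force: 31.2
t 15.0 st [-40.4  18.9 119. ] F [-10.7 -15.9  19. ] w 0.211 j [ 0.59  0.18 -0.63  0.54 -0.65  0.63]
0.25 -0.18 -0.00 -0.000 0.000 0.060
0.47 -0.31 -0.00 0.000 0.000 0.110
0.92 -0.55 -0.00 0.000 -0.000 0.210
1.39 -0.74 -0.00 -0.000 -0.000 0.310
1.88 -0.88 -0.00 -0.000 -0.000 0.410
2.22 -0.95 -0.00 0.000 -0.000 0.480
2.38 -0.97 -0.00 0.000 0.000 0.510
2.48 -0.99 -0.00 0.000 0.000 0.530
```

```bash
python3 -m creep '0.25 -0.18 0 0 0 0.06 1;0.47 -0.31 0 0 0 0.11 1;0.7 -0.43 0 0 0 0.16 1;0.92 -0.55 0 0 0 0.21 1;1.15 -0.65 0 0 0 0.26 1'; python3 -c "
from h import *
move([(.2,.35),(.15,.35),(.1,.35),(.05,.35),(.02,.35),(0,.35),(-.02,.35)],.25,.35)"
```

```text
time: 15.5
tcp_pos: [0.5139, 0.1157, 0.119]
tool_rot: [0.291, -0.069, 0.94, -0.163]
force: [-4.2, -11.5, 9.1]
grip_width: 0.207
finger_force: 30.5
t 15.5 st [-30.   10.5 119. ] F [ -4.2 -11.5   9.1] w 0.207 j [ 0.51  0.06 -0.8   0.27 -0.54  0.24]
0.24 -0.09 -0.00 -0.000 0.000 0.050
0.49 -0.17 -0.00 0.000 -0.000 0.100
0.74 -0.23 -0.00 -0.000 -0.000 0.150
0.99 -0.29 -0.00 0.000 0.000 0.200
1.14 -0.31 -0.00 -0.000 0.000 0.230
1.24 -0.33 -0.00 -0.000 0.000 0.250
1.34 -0.34 -0.00 0.000 0.000 0.270
```

```bash
python3 -m creep '0.24 -0.09 0 0 0 0.05 1;0.49 -0.17 0 0 0 0.1 1;0.74 -0.23 0 0 0 0.15 1;0.9 -0.27 0 0 0 0.18 1;0.99 -0.29 0 0 0 0.2 1'; python3 -c "
from h import *
move([(.03,.35),(0,.35),(-.02,.35)],.05,.35)"
```

```text
time: 16.0
tcp_pos: [0.524, 0.1127, 0.119]
tool_rot: [0.306, -0.162, 0.929, -0.134]
force: [-4.8, -12.2, 10.0]
grip_width: 0.206
finger_force: 30.5
t 16.0 st [-20.4   6.3 119. ] F [ -4.8 -12.2  10. ] w 0.206 j [ 0.43  0.01 -0.88  0.11 -0.4  -0.04]
0.10 -0.02 -0.00 -0.000 0.000 0.020
0.25 -0.04 -0.00 -0.000 0.000 0.050
0.36 -0.05 -0.00 0.000 0.000 0.070
```

```bash
python3 -m creep '0.05 -0.01 0 0 0 0.01 1;0.1 -0.02 0 0 0 0.02 1;0.15 -0.03 0 0 0 0.03 1;0.2 -0.03 0 0 0 0.04 1;0.25 -0.04 0 0 0 0.05 1'; python3 -m creep '0.05 -0.01 0 0 0 0.01 1;0.1 -0.01 0 0 0 0.02 1;0.15 -0.02 0 0 0 0.03 1;0.2 -0.02 0 0 0 0.03 1;0.2 -0.02 0 0 0 0.03 1'
```

```text
time: 16.5
tcp_pos: [0.526, 0.112, 0.1186]
tool_rot: [0.308, -0.185, 0.925, -0.126]
force: [-15.8, -14.4, 17.3]
grip_width: 0.205
finger_force: 32.0
time: 17.0
tcp_pos: [0.5269, 0.1113, 0.1179]
tool_rot: [0.309, -0.198, 0.922, -0.122]
force: [-29.3, -17.0, 25.3]
grip_width: 0.212
finger_force: 34.4
```

```bash
python3 -c "
from h import *
move([(0,.25),(0,.15),(0,.05),(0,0),(0,-.03)],0,.35)"
```

```text
t 17.0 st [-17.7   4.6 117.9] F [-29.3 -17.   25.3] w 0.212 j [ 0.39 -0.   -0.91  0.07 -0.34 -0.14]
0.06 -0.52 -0.36 0.099 0.012 -0.000
0.13 -1.00 -0.76 0.198 0.025 -0.000
0.18 -1.43 -1.21 0.298 0.037 -0.000
0.21 -1.63 -1.46 0.347 0.044 -0.000
0.22 -1.75 -1.61 0.377 0.047 0.000
```

```bash
python3 -m creep '-0.05 -0.5 -0.36 0.1 0.01 0 1;0 -1 -0.76 0.2 0.025 0 1;0.05 -1.4 -1.2 0.3 0.035 0 1;0.08 -1.6 -1.45 0.345 0.045 0 1;0.08 -1.6 -1.45 0.345 0.045 0 1'; python3 -c "
from h import *
show()"
```

```text
time: 17.5
tcp_pos: [0.5289, 0.0951, 0.1038]
tool_rot: [0.319, -0.143, 0.936, 0.044]
force: [-23.6, -18.0, 25.1]
grip_width: 0.207
finger_force: 34.2
t 17.5 st [-17.7 -11.8 103.8] F [-23.6 -18.   25.1] w 0.207 j [ 0.12 -0.01 -0.97 -0.03  0.1  -0.15]
```

```bash
python3 -m creep '-0.1 0 0 0 0 0 2.5;-0.1 0 0 0 0 0 4;-0.1 0 0 0 0 0 4;-0.1 0 0 0 0 0 4;-0.1 0 0 0 0 0 4'; python3 -c "
from h import *
s=telemetry.observe();q=s['tool_rot'];R=Ro.from_quat([q[1],q[2],q[3],q[0]])
show();print(-R.apply([0,0,1])*6)"
```

```text
time: 18.0
tcp_pos: [0.5283, 0.0979, 0.1036]
tool_rot: [0.319, -0.146, 0.935, 0.045]
force: [0.5, -0.4, -0.8]
grip_width: 0.463
finger_force: 0.0
t 18.0 st [-18.   -9.  103.6] F [ 0.5 -0.4 -0.8] w 0.463 j [ 0.13 -0.01 -0.97 -0.03  0.1  -0.15]
[-3.50181137 -1.06043572  4.75529107]
```

Free of load, so I'll withdraw along the tool axis, move clear to the right and check numerically.

```bash
python3 -m creep '-0.9 -0.3 1.2 0 0 0 4;-2.1 -0.6 2.8 0 0 0 4;-3.5 -1.1 4.8 0 0 0 4;-6 -2 7 0 0.1 0 4;-8 -4 9 0 0.2 0 4'; python3 -m creep '-2 -4 0 0 0.1 0 4;-3 -8 0 0 0.2 0 4;-4 -12 0 0 0.2 0 4;-5 -16 0 0 0.2 0 4;-5 -20 0 0 0.2 0 4'
python3 - <<'E'
from h import *
show()
a=grab('top');b=grab('side')
import pickle;a0,b0=pickle.load(open('f2.pkl','rb'))
H=np.array([-5,55.5])
# predicted positions, brightness centroid of knob near prediction for shut/latched
def w(p):return O+Rs.apply(np.array(p)/1000)
for nm,f in(('top',a),('side',b)):
    for z,l in((112,'down'),(130,'up')):
        print(nm,l,np.round(proj(f,w((-16,-10.5,z))),1))
    u,v=map(int,np.round(proj(f,w((-16,-10.5,110)))))
    g=cv2.cvtColor(f['color'],cv2.COLOR_RGB2GRAY)
    print(u,v);print(g[v-12:v+13:1,u-12:u+13:1])
# bystander change check
for f,f0,n in((a,a0,'top'),(b,b0,'side')):
    d=cv2.absdiff(f['color'],f0['color']).max(2)>50
    ys,xs=np.nonzero(d);print(n,d.sum(), xs.min(),xs.max(),ys.min(),ys.max())
E
```

```text
time: 18.5
tcp_pos: [0.4581, 0.0658, 0.1831]
tool_rot: [0.245, -0.143, 0.957, 0.055]
force: [1.2, -0.4, -0.3]
grip_width: 0.47
finger_force: 0.0
time: 19.0
tcp_pos: [0.409, -0.136, 0.1825]
tool_rot: [0.149, -0.136, 0.977, 0.069]
force: [1.5, 1.0, 0.3]
grip_width: 0.471
finger_force: 0.0
t 19.0 st [-165.5 -226.1  182.5] F [1.5 1.  0.3] w 0.471 j [-0.52 -0.04 -0.54  0.91  0.29 -0.77]
top down [285.  197.6]
top up [285.8 196.2]
285 198
[[ 79  79  80  80  81  81  84  85  85  87  93  95  93  94 101 117 122 119
  119 126 128 123 129 135 132]
 [ 84  87  93  96  96  96 100 104 103 106 114 117 116 114 116 121 122 120
  121 140 148 143 150 154 146]
 [103 105 114 118 117 116 117 120 120 120 122 126 127 127 127 128 129 128
  125 148 156 148 142 141 140]
 [119 119 121 125 126 126 126 127 127 127 128 127 128 129 128 128 127 125
  125 149 157 146 118 105 123]
 [125 125 126 126 125 125 125 124 122 123 123 123 123 124 124 125 127 123
  123 145 156 154 129 112 127]
 [122 123 122 122 122 122 121 121 121 125 126 129 131 135 136 138 141 132
  124 136 153 161 149 141 148]
 [121 124 124 128 130 134 135 136
[... 3991 characters left out ...]
 88  95 107 110  99]
 [ 45  47  46  47  47  45  51  68  98 116 119 120 118 116 113 108  97  92
   94  99 102 106 114 111  98]
 [ 55  59  61  57  58  59  64  70  89 107 116 119 116 114 113 110 108 113
  119 128 131 127 124 116 100]
 [120 124 125 110  97  99 102  96  88  94 104 110 111 107 106 107 113 124
  132 135 135 131 124 116 102]
 [190 192 189 159 135 130 129 118  98  86  90  98  99  95  94  96 105 118
  124 126 125 123 119 116 102]
 [177 178 173 152 134 131 128 122 102  85  86  91  91  91  90  91  96 111
  118 119 119 117 119 116 102]
 [136 135 134 127 122 121 122 117 109  90  84  91  93  90  88  89  94 105
  113 118 119 116 118 113 100]]
top 22804 238 559 172 419
side 23723 0 280 0 369
```

Run:
```python
from h import *
a=grab('top');b=grab('side')
print('top knob',st(onz(a,284.9,200.7,.112)),'side',st(onz(b,275.3,200.2,.112)))
w=lambda p:O+Rs.apply(np.array(p)/1000)
for n,f in(('top',a),('side',b)):
    for x in(-16,-21):
        print(n,x,'bar end latched',np.round(proj(f,w((x,-74,70))),1),'raised .17',np.round(proj(f,w((x,-73,83))),1))
    print('striker top',np.round([proj(f,w((x,y,72)))for x in(-38,-28) for y in(-52,-68)],1).tolist())
    u,v=map(int,np.round(proj(f,w((-18,-70,70)))))
    g=cv2.cvtColor(f['color'],cv2.COLOR_RGB2GRAY);print(n,'cols',u-14,u+13,'rows from',v-11)
    print('\n'.join(' '.join(f'{k:3d}' for k in r) for r in g[v-11:v+12,u-14:u+14]))
```

```text
top knob [-22.57911113  -9.43531415 112.        ] side [-16.78316871  -9.38717633 112.        ]
top -16 bar end latched [311.6 197. ] raised .17 [312.  196.1]
top -21 bar end latched [311.9 199.2] raised .17 [312.3 198.3]
striker top [[303.4, 208.0], [310.5, 207.0], [302.7, 203.5], [309.8, 202.5]]
top cols 296 323 rows from 187
154 146 119  97  93  93  94  94  95  95  96  96  92  81  71  69  68  67  66  66  66  64  64  64  63  62  61  61
142 140 118  97  93  92  95  96  97  99 102 108 105  85  70  68  68  66  66  65  65  64  63  63  64  62  61  61
105 123 112  95  93  94 106 111 112 114 118 126 125  98  73  67  67  66  65  65  65  65  63  63  63  62  61  60
112 127 113  95  93  98 119 128 127 127 127 129 126 100  74  67  67  66  66  64  65  64  63  63  62  62  62  61
141 148 123  97  94 100 118 128 130 131 129 127 121  98  74  67  65  65  66  65  64  64  63  62  63  62  61  60
155 155 126  98  96 100 109 119 122 122 120 116 106  85  70  67  65  65  65  65  64  63  63  62  62  61  60  60
153 156 132 104  98 100 103 103  99  95  97  99  87  73  67  67  66  66  65  64  64  64  62  63  6
[... 3918 characters left out ...]
  95  90  86  82  80  79  80
114 115 115 118 118 115 106  97  93  93  94  97  99  97  98 101  99  99  96  94  96  98  91  83  79  81  80  81
110 108 109 116 118 116 110 104 100  95  95  99 105 109 110 110 110 108 101 102 106 104  92  82  79  80  80  82
107 102 107 115 117 116 115 112 107 102 103 107 113 116 116 116 114 114 110 112 114 108  92  83  79  82  78  81
108 106 110 116 117 118 117 117 114 113 112 115 118 118 117 118 118 117 116 117 114 108  91  82  82  81  80  82
114 114 115 117 118 118 119 117 119 117 118 117 118 121 119 117 117 116 118 121 120 112  93  84  81  81  80  82
118 117 119 121 124 123 123 122 124 122 122 123 124 129 126 121 114 116 120 129 133 124 101  84  80  80  80  79
```

Run:
```python
from h import *
b=grab('side');c=cv2.cvtColor(b['color'],cv2.COLOR_RGB2BGR)
n=cv2.resize(c[130:270,190:350],None,fx=4,fy=4);o=cv2.imread('pics/s4.png')
for nm,i in(('pressed',o),('now',n)):
    r=i[290:325,400:570].astype(int);t=(r[...,0]-r[...,2]).mean(0)
    print(nm,t[::6].round().astype(int))
w=lambda p:O+Rs.apply(np.array(p)/1000)
print([np.round((np.array(proj(b,w((x,-32,80))))-[190,130])*4) for x in(12,108)])
a0=cv2.imread('pics/t1.png');a=cv2.cvtColor(grab('top')['color'],cv2.COLOR_RGB2BGR)
for nm,(x0,x1,y0,y1) in dict(bottle=(175,225,155,210),timer=(322,365,208,250),meter=(160,215,215,300)).items():
    print(nm,(cv2.absdiff(a,a0)[y0:y1,x0:x1].max(2)>40).sum())
```

```text
pressed [2 3 3 3 4 5 5 5 5 4 4 4 4 5 4 5 4 4 4 5 5 5 5 5 4 4 1 0 0]
now [1 3 2 3 4 4 5 5 5 4 4 4 4 4 4 4 4 4 4 5 5 5 5 5 5 4 1 0 0]
[array([393., 341.]), array([546., 326.])]
bottle 0
timer 0
meter 0
```

```bash
python3 -c "
from bench import bot
print(bot.sign_off())"
```

```text
the job is handed in; nothing more can be done
None
```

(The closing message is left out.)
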